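# Fetch the sample jar from behind the reagent bottles and put it on the balance

## Robot

A 6-joint arm with a two-finger parallel gripper is mounted at the origin on the work surface. World frame = base frame: x ahead of the robot, y to its left, z up, the work surface at z = 0. Lengths are in m, angles in rad, forces in N, time in s.
With the tool pointing down it reaches from about 0.35 to 0.975 m from the base axis. Payload 4.9 kg.
Tool frame: the origin (TCP) lies midway between the tips of the shut fingers; the grasp point (between the pads) lies 19 mm behind it; z points along the fingers, y is the line along which they close (so a half turn about z gives the same grasp; the last joint's range is limited). The gripper opens to 85 mm and grips with 20 to 120 N. Pads are 22 mm wide; open, the fingers measure 114 mm over their backs; the gripper's body (76 mm by 85 mm) begins 54 mm behind the grasp point. The pads swing forward as they close: fully open they stand 13 mm farther back than shut.
Start: joints at [1.212, 0.053, 1.613, -0, 1.476, -0.119], TCP at [0.148, 0.607, 0.231] pointing down, gripper open.
Joint ranges: [-3.01, 3.01], [-1.01, 2.22], [0.06, 2.58], [-1.02, 4.17], [0.09, 2.62], [-3.14, 3.14]. Speed limits (rad/s): [2.57, 2.57, 3.14, 3.14, 3.14, 3.14].

## Interface

Orientations are given as a unit quaternion [w, x, y, z].
In Python, from plant import * gives the robot as it stands.
- The arm moves only by the tool jog_arm, never from a script. Its argument "targets" is a list of rows, each a list of 3 entries, a list of its own where there are three numbers: the shift along the tool's x, y, z in units of 25 mm (1.0 is 25 mm), then the turn, a rotation vector about the tool's x, y, z in units of 8 degrees (1.0 is 8 degrees), then the opening in per cent of the stroke, from 0 (shut) to 100 (fully open). A call has 1 to 8 rows; each row is the pose to reach, as a shift and turn from the pose commanded when the call began, along the tool's axes at that moment; what a row does not reach only later rows make up. A row lasts 1/8 s, in which the tool goes at most 62.5 mm and 10.7 degrees, less where a joint would pass 70% of its speed; a pose out of reach is approached as far as the arm can. A call with a gripper value outside its range is refused whole. The fingers move at their own pace and stop on an object; the grip force is fixed at half the most. Time passes only in rows, so rows that repeat a pose let the fingers close. It gives the time, the measured TCP pose, the force, the opening and the grip force at its end, in the units of the state.
- state(): the state, without advancing time (a new reading comes with each control period).
- grab_frame(name): name is "scene" or "top" or "wrist"; returns (picture, depth): 384x512x3 uint8, red, green, blue; 384x512 float32, m along the optical axis (not along the pixel's ray), 0 where there is no reading.
- camera_params(name): a dict with "fovy" (degrees; the focal length in pixels is half the picture's height over the tangent of half this angle, whatever the lens; pixels are square), "cx", "cy" (the principal point, pixels), "rvec" (rotation vector, rad) and "tvec" (3), from world to camera coordinates, as OpenCV has them; the wrist camera has in their place "hand_eye" (4x4, takes a point from camera to tool coordinates, whose origin is the TCP and whose axes are the flange's). Camera axes: x right, y down, z forward; pixel columns grow to the right and rows downward; lengths in m; the calibration is good to about 2 mm. A picture is of the moment at which its call begins: read the wrist's pose just before it. camera_params takes no time and is no camera call.
- job_done(): hands the job in; it is judged then, once.
The state is a dict: "time": time; "joint_pos": joint angles; "joint_vel": joint speeds; "joint_efforts": joint torques, N m; "tool_pos": TCP position; "tool_rot": TCP orientation; "contact_force": force on the tool from outside, world axes, zero at the start; "ft_torque": the same for the moment, N m; "gripper_width": opening from 0.0 (shut) to 1.0 (fully open); "grasp_force": force on a finger pad.
Only numpy, scipy, OpenCV 4.12 (cv2) and the standard library are available. Lean on these libraries where they do the work, as an engineer would, in place of code of your own. Each camera call takes 0.05 s, during which the arm holds its last target. There are 200 camera calls.

## Task

The low sample jar is hemmed in by three bottles in the grey reagent tray. Stand all three bottles in the empty steel tray so the jar is free, set the jar on the middle of the balance's pan, and then put each bottle back upright on the very spot in the reagent tray where it stood at the start. Do not tip over a bottle or the jar, and do not disturb the dishes and the beaker.

Things in the scene. Friction and masses are not known exactly. Their poses are not given: they have to be found in the camera images.
- jar: low sample jar, clear-glass body 49 mm and flat black ribbed lid 52 mm in diameter (lid: the top 14 mm), 42 mm high in all, about 0.1 kg; rigid, lid screwed on. Origin: centre of its underside, z up
- wide_bottle: round clear-glass laboratory bottle with a paper band, 56 mm in diameter, 105 mm high in all, its wide white ribbed cap 45 mm in diameter and 24 mm tall (from 81 to 105 mm height), about 0.2 kg; cap fixed, so it can be lifted by the cap. Origin: centre of its underside, z up
- square_bottle: square white plastic bottle, 46 x 46 mm (sides along its x and y), 130 mm high in all, round white cap 32 mm in diameter and 22 mm tall (108 to 130 mm height), about 0.18 kg; cap fixed. Origin: centre of its underside, z up
- slim_bottle: slim round amber-glass bottle, 44 mm in diameter, 122 mm high in all, round black cap 27 mm in diameter and 22 mm tall (100 to 122 mm height), about 0.16 kg; cap fixed. Origin: centre of its underside, z up
- reagent_tray: grey plastic tray, fixed, 165 mm (its x) by 215 mm (its y), rim 20 mm high, wall 4 mm, inner floor 4 mm above the table. At the start the jar stands about 35 mm beyond its centre along +x; one bottle stands about 61 mm from the jar to either side (along the tray's y) and one about 61 mm in front of it (along the tray's -x), which bottle where varies. Origin: centre of its underside, on the table
- side_tray: empty shallow stainless-steel tray, fixed, to the left or the right of the reagent tray, 270 mm (its x) by 170 mm (its y), rim 18 mm high, wall 4 mm, inner floor 4 mm above the table. Origin: centre of its underside, on the table
- balance: white top-loading laboratory balance, fixed, on the other side of the reagent tray from the steel tray, 225 mm (x) by 190 mm (y), with a round steel pan 120 mm in diameter whose top is 68 mm above the table; display and keys toward its -x. The pan does not move. Origin: on the table, exactly below the pan's centre, which lies 26 mm beyond the middle of the case along +x
- dish_stack: bystander: stack of four clear 90 mm Petri dishes with dark brown agar, 60 mm high, loose, between the robot and the reagent tray. Origin: centre of its underside
- mini_dishes: bystander: stack of three empty whitish plastic 37 mm dishes, 33 mm high, loose, in one corner of the reagent tray on the side of its -x. Origin: centre of its underside
- beaker: bystander: small glass beaker, 38 mm across the rim, 50 mm high, loose, in the other corner of the reagent tray on the side of its -x. Origin: centre of its underside
Not all that is in view belongs to the job. Leave any blue or red look-alike of the wide_bottle alone.

How it is judged:
By the outcome, as a careful person would: the job done as asked, in the order asked, and still so for the second after the job is handed in, with the robot touching nothing.
It also fails if it takes over 136 s, if anything falls off the work surface, if the arm or the gripper's body presses on something with over 40 N, if the wrist force passes 120 N, or if a joint passes its speed limit or range.

## Working session

There is one attempt and no reset: what is moved stays moved. The work goes in short steps, Python scripts to look and compute and a tool call to move; the robot and the scene stay as the last step left them, time stands still between calls to the robot, and variables do not carry over. Pictures are saved under pics/ and viewed, at most 14 in all, crops included, and the job is handed in when it is done.

Besides the shell and the picture viewer there is one more tool, called after "Call:" in YAML: its name, and indented under it one key for each argument. jog_arm: Moves the arm, as the interface text tells. Its arguments: {"type":"object","properties":{"targets":{"type":"array"}},"required":["targets"]}

```bash
ls; mkdir -p pics
cat > h.py <<'E'
from plant import *
import numpy as np, cv2
from scipy.spatial.transform import Rotation as R
def cam(n, st=None):
    p=camera_params(n); f=192/np.tan(np.radians(p['fovy'])/2)
    K=np.array([[f,0,p['cx']],[0,f,p['cy']],[0,0,1]])
    if 'rvec' in p:
        Rw=cv2.Rodrigues(np.array(p['rvec'],float))[0]; t=np.array(p['tvec'],float).ravel()
        return K,Rw.T,-Rw.T@t
    st=st or state(); q=st['tool_rot']; Rt=R.from_quat([q[1],q[2],q[3],q[0]]).as_matrix()
    H=np.array(p['hand_eye']); return K,Rt@H[:3,:3],Rt@H[:3,3]+np.array(st['tool_pos'])
def ray(c,u,v,z):
    K,Rc,o=c; d=Rc@np.linalg.inv(K)@np.array([u,v,1.]); return o+d*(z-o[2])/d[2]
def cloud(c,dep):
    K,Rc,o=c; v,u=np.mgrid[0:384,0:512]; P=np.stack([(u-K[0,2])/K[0,0]*dep,(v-K[1,2])/K[1,1]*dep,dep],-1)
    return P@Rc.T+o
E
python3 - <<'E'
from h import *
s=state(); print(s)
for n in('top','scene'):
    i,d=grab_frame(n); np.savez(f'pics/{n}0.npz',i=i,d=d); cv2.imwrite(f'pics/{n}0.png',cv2.resize(i[...,::-1],(800,600)))
    print(n,camera_params(n))
print(camera_params('wrist'))
E
```

```text
pics
{'time': 0.0, 'joint_pos': array([ 1.21201308e+00,  5.33716692e-02,  1.61429320e+00, -1.94186388e-05,
        1.47601126e+00, -1.19016002e-01]), 'joint_vel': array([ 0.00011522, -0.00031157, -0.00157014, -0.00152934, -0.00025914,
        0.00201002]), 'joint_efforts': array([-1.51933324e-03, -3.93684769e+01, -3.70173883e+01, -2.14125048e-04,
        7.07063780e-03,  2.66836835e-06]), 'tool_pos': array([0.14821585, 0.60652636, 0.23005432]), 'tool_rot': array([-2.37120299e-04,  1.19595679e-01,  9.92822133e-01, -1.01443988e-03]), 'contact_force': array([ 0.58592508,  0.27031804, -0.37961033]), 'ft_torque': array([-0.02120613, -0.0184879 ,  0.00671269]), 'grasp_force': 0.0, 'gripper_width': 0.9968589298887407}
top {'fovy': 44.03961289772416, 'cx': 253.80131641291732, 'cy': 195.20660549294672, 'rvec': array([ 2.03229691, -2.19720465,  0.23114579]), 'tvec': array([0.02422592, 0.53096598, 0.96193443])}
scene {'fovy': 43.68607076796598, 'cx': 253.28172076956056, 'cy': 192.62588979094065, 'rvec': array([ 1.60553346,  1.89904211, -0.83826913]), 'tvec': array([ 0.07879178, -0.33190651,  1.53819093])}
{'fovy': 60.489975926978076, 'cx': 255.25654744911614, 'cy': 195.98894945499512, 'hand_eye': array([[-4.22469167e-04, -9.61044925e-01, -2.76391886e-01,
         7.01122351e-02],
       [ 9.99999393e-01, -6.87292174e-04,  8.61276172e-04,
         7.54272234e-04],
       [-1.01768707e-03, -2.76391354e-01,  9.61044632e-01,
        -1.43916069e-01],
       [ 0.00000000e+00,  0.00000000e+00,  0.00000000e+00,
         1.00000000e+00]])}
```

View pics/top0.png

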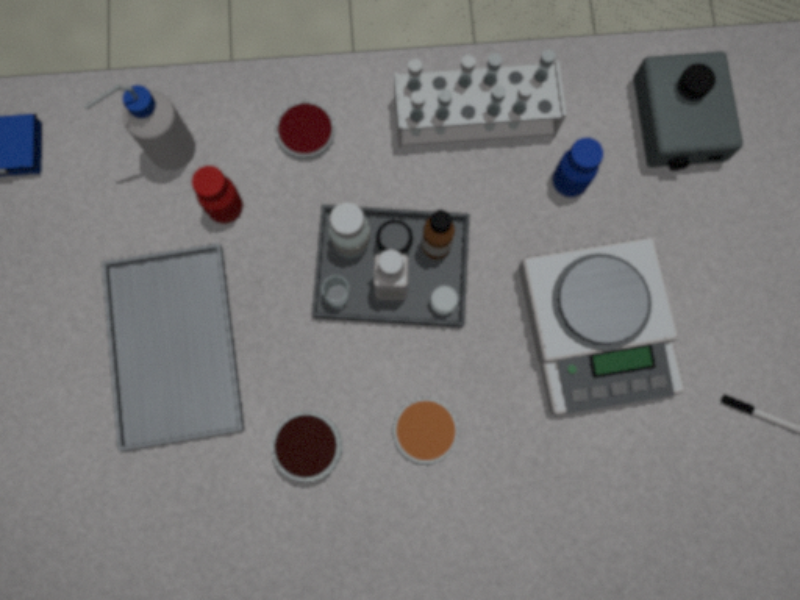

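View pics/scene0.png

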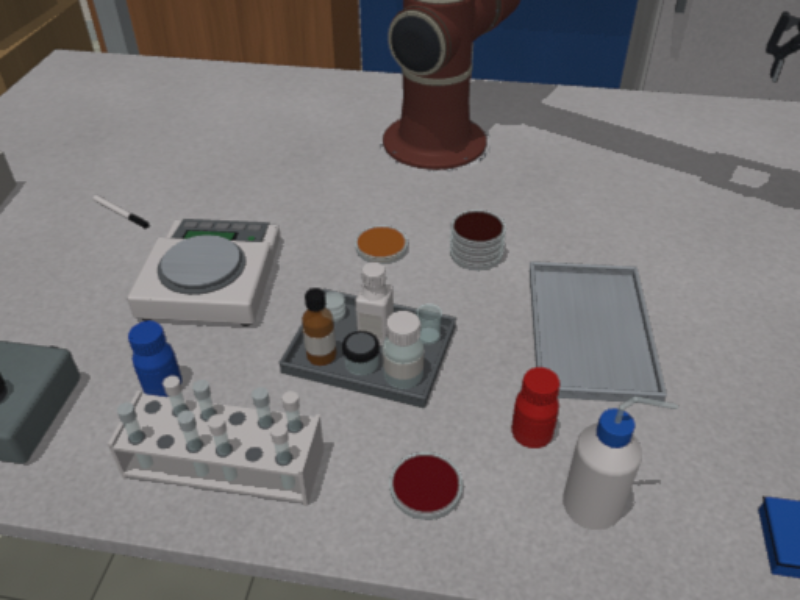

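The top view (800x600 pixels, +x up, +y left) shows:
- **Targets:** wide bottle cap (348,218), square cap (391,262), slim cap (440,222), jar lid (395,236).
- **Bystanders:** beaker (336,292), mini dishes (444,300), dish stack (305,447). The orange dish at (426,431) isn't listed.
- **Fixtures:** steel tray around (175,347), balance pan (603,300).
- **Possible mix-ups:** for the wide bottle, the red bottle (210,182), blue bottle (585,155) and wash bottle (140,102). For the jar, the black knob (697,82) and the slim bottle's black cap. For the dishes, the maroon dish (305,130).

I choose the things inside the grey tray.

Run:
```python
from h import *
D=np.load('pics/top0.npz'); i,d=D['i'],D['d']; c=cam('top'); P=cloud(c,d); print('cam',c[2])
Z=P[...,2]; s=512/800
def top(name,u,v,z,r):
    u,v=u*s,v*s
    m=(abs(Z-z)<.008)&(d>0); vv,uu=np.mgrid[0:384,0:512]; m&=np.hypot(uu-u,vv-v)<r
    n,l,st,ce=cv2.connectedComponentsWithStats(m.astype(np.uint8))
    if n<2: print(name,'none',Z[int(v)-3:int(v)+4,int(u)-3:int(u)+4].round(3)); return
    k=1+np.argmax(st[1:,4]); mm=l==k; ct=max(cv2.findContours(mm.astype(np.uint8),0,2)[0],key=len)
    (cx,cy),rr=cv2.minEnclosingCircle(ct); w=ray(c,cx,cy,z); w2=ray(c,*ce[k],z)
    print(name,'px',round(cx*1/s),round(cy/s),'encl',w.round(4),'centroid',w2.round(4),'diam',round(2*rr*(c[2][2]-z)/c[0][0,0],4),'area-d',round(2*np.sqrt(st[k,4]/np.pi)*(c[2][2]-z)/c[0][0,0],4),'z',round(float(np.median(Z[mm])),4))
top('wide',348,218,.109,20);top('square',391,262,.134,16);top('slim',440,222,.126,14);top('jar',395,236,.046,16)
top('beaker',336,292,.054,14);top('mini',444,300,.037,14);top('dish',305,447,.060,32);top('pan',603,300,.068,40);top('red',210,182,.105,20);top('blue',585,155,.105,20);top('orange',426,431,.015,30)
def corners(name,L,z):
    Q=np.array([ray(c,u*s,v*s,z)[:2] for u,v in L]); e=np.roll(Q,-1,0)-Q
    print(name,Q.round(3).tolist(),'c',Q.mean(0).round(4),'sides',np.hypot(*e.T).round(3),'ang',np.degrees(np.arctan2(e[:,1],e[:,0])).round(1))
corners('reagent',[(321,206),(469,213),(464,326),(313,320)],.02)
corners('side',[(105,263),(221,247),(243,432),(122,449)],.018)
x0,x1,y0,y1=185,315,125,215
cv2.imwrite('pics/crop.png',cv2.resize(i[y0:y1,x0:x1,::-1],(780,540),interpolation=2))
```

```text
cam [3.22009595e-01 1.02078949e-03 1.05077990e+00]
wide px 346 219 encl [0.6414 0.042  0.109 ] centroid [0.6421 0.042  0.109 ] diam 0.0434 area-d 0.0424 z 0.1075
square px 390 262 encl [ 0.5712 -0.0118  0.134 ] centroid [ 0.5715 -0.0114  0.134 ] diam 0.0318 area-d 0.0314 z 0.1327
slim px 440 220 encl [ 0.625  -0.0812  0.126 ] centroid [ 0.625  -0.0813  0.126 ] diam 0.0267 area-d 0.0266 z 0.1242
jar px 393 238 encl [ 0.6303 -0.0197  0.046 ] centroid [ 0.6321 -0.0205  0.046 ] diam 0.0501 area-d 0.0473 z 0.0451
beaker px 334 288 encl [0.5619 0.0665 0.054 ] centroid [0.5639 0.0667 0.054 ] diam 0.0353 area-d 0.0208 z 0.0518
mini px 443 298 encl [ 0.5394 -0.0836  0.037 ] centroid [ 0.5395 -0.0835  0.037 ] diam 0.0362 area-d 0.0364 z 0.0353
dish px 304 446 encl [0.3508 0.1183 0.06  ] centroid [0.351  0.1182 0.06  ] diam 0.0944 area-d 0.0928 z 0.0586
pan px 604 300 encl [ 0.5137 -0.298   0.068 ] centroid [ 0.514  -0.2963  0.068 ] diam 0.1212 area-d 0.1151 z 0.0666
red px 208 182 encl [0.7103 0.2245 0.105 ] centroid [0.7105 0.225  0.105 ] diam 0.044 area-d 0.0427 z 0.1034
blue px 585 153 encl [ 0.7115 -0.2894  0.105 ] centroid [ 0.7118 -0.2901  0.105 ] diam 0.0429 area-d 0.0418 z 0.1033
orange px 424 430 encl [ 0.3607 -0.0425  0.015 ] centroid [ 0.3607 -0.0428  0.015 ] diam 0.0928 area-d 0.0924 z 0.0137
reagent [[0.695, 0.081], [0.667, -0.134], [0.501, -0.11], [0.526, 0.102]] c [ 0.5973 -0.0155] sides [0.216 0.168 0.214 0.17 ] ang [-97.3 172.   83.2  -7.1]
side [[0.633, 0.396], [0.644, 0.229], [0.378, 0.206], [0.368, 0.372]] c [0.5058 0.3005] sides [0.167 0.267 0.166 0.267] ang [ -86.2 -175.2   93.5    5.1]
```

View pics/crop.png

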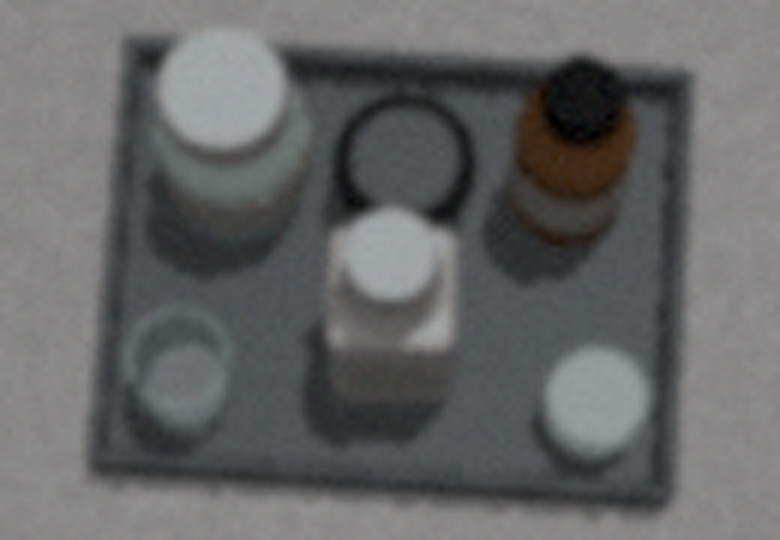

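The crop confirms the choice. The clear wide bottle (white cap), black-lidded jar, square white bottle and amber bottle are all in the grey tray, 61 mm from the jar along the tray axes (yaw about -7°). Next I move over the tray and turn the tool square to the world.

Call:
jog_arm:
  targets:
    - [[-1.0,-0.9,-0.3],[0,0,-0.3],100]
    - [[-2.6,-2.4,-0.7],[0,0,-0.8],100]
    - [[-4.5,-4.2,-1.2],[0,0,-1.3],100]
    - [[-6.3,-5.9,-1.7],[0,0,-1.72],100]
    - [[-8.1,-7.6,-2.2],[0,0,-1.72],100]
    - [[-9.9,-9.3,-2.6],[0,0,-1.72],100]
    - [[-11.6,-10.9,-2.8],[0,0,-1.72],100]
    - [[-12.8,-12.0,-2.8],[0,0,-1.72],100]

```text
time: 1.1
tool_pos: [0.389, 0.2375, 0.3017]
tool_rot: [0.001, 0.001, 1.0, 0.0]
contact_force: [0.2, 0.2, 0.2]
gripper_width: 0.999
grasp_force: 0.0
```

Call:
jog_arm:
  targets:
    - [[-0.9,-1.5,0],[0,0,0],100]
    - [[-2.0,-3.3,0],[0,0,0],100]
    - [[-3.1,-5.1,0],[0,0,0],100]
    - [[-4.3,-6.9,0],[0,0,0],100]
    - [[-5.4,-8.7,0],[0,0,0],100]
    - [[-6.1,-9.8,0],[0,0,0],100]
    - [[-6.4,-10.3,0],[0,0,0],100]
    - [[-6.4,-10.3,0],[0,0,0],100]

```text
time: 2.1
tool_pos: [0.548, -0.0178, 0.3008]
tool_rot: [-0.001, 0.0, 1.0, 0.0]
contact_force: [0.3, 0.5, 0.0]
gripper_width: 1.002
grasp_force: 0.0
```

```bash
cat >> h.py <<'E'
def wtop(name,c,P,d,xy,z,rad=.035,tol=.008,show=True):
    m=(abs(P[...,2]-z)<tol)&(d>0)&(np.hypot(P[...,0]-xy[0],P[...,1]-xy[1])<rad)
    n,l,st,ce=cv2.connectedComponentsWithStats(m.astype(np.uint8))
    if n<2: print(name,'none'); return
    k=1+np.argmax(st[1:,4]); mm=l==k; ct=max(cv2.findContours(mm.astype(np.uint8),0,1)[0],key=len)
    (cx,cy),rr=cv2.minEnclosingCircle(ct); w=ray(c,cx,cy,z)
    print(name,'px',round(cx),round(cy),'encl',w.round(4),'cen',ray(c,*ce[k],z).round(4),'cloud',P[mm].mean(0).round(4),'d',round(2*rr*np.median(d[mm])/c[0][0,0],4))
E
python3 - <<'E'
from h import *
st=state(); print(st['tool_pos'],st['tool_rot']); i,d=grab_frame('wrist'); c=cam('wrist',st); P=cloud(c,d)
for a in [('wide',(.6414,.042),.109),('square',(.5712,-.0118),.134),('slim',(.625,-.0812),.126),('jar',(.631,-.02),.046),('mini',(.5394,-.0836),.037),('beaker',(.562,.0665),.054)]: wtop(a[0],c,P,d,a[1],a[2])
# square bottle shoulder orientation
cv2.imwrite('pics/w1.png',i[...,::-1])
E
```

```text
[ 0.54795362 -0.01782614  0.30080416] [-6.02444136e-04  1.94266305e-04  9.99999762e-01  2.74973148e-04]
wide px 308 255 encl [0.6431 0.0416 0.109 ] cen [0.6433 0.0418 0.109 ] cloud [0.643  0.0416 0.1098] d 0.0458
square px 261 201 encl [ 0.5728 -0.0112  0.134 ] cen [ 0.5729 -0.0111  0.134 ] cloud [ 0.5728 -0.0111  0.1347] d 0.0332
slim px 195 247 encl [ 0.6257 -0.0806  0.126 ] cen [ 0.6262 -0.0805  0.126 ] cloud [ 0.6261 -0.0804  0.1263] d 0.029
jar px 253 226 encl [ 0.6322 -0.0202  0.046 ] cen [ 0.6356 -0.0213  0.046 ] cloud [ 0.6351 -0.0213  0.0475] d 0.0532
mini px 202 154 encl [ 0.5412 -0.0833  0.037 ] cen [ 0.5412 -0.0832  0.037 ] cloud [ 0.5411 -0.0831  0.0377] d 0.0376
beaker px 325 175 encl [0.5636 0.0675 0.054 ] cen [0.5656 0.0689 0.054 ] cloud [0.5658 0.0691 0.0534] d 0.0381
```

View pics/w1.png

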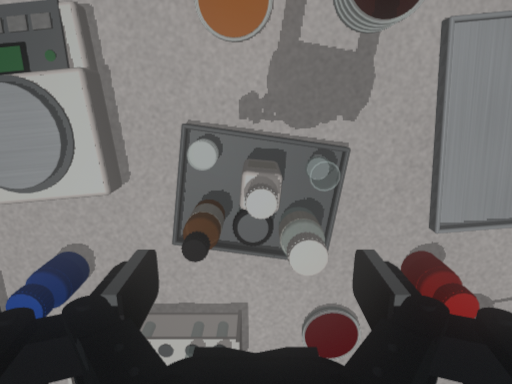

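The wrist view agrees with the top view within 2 mm: square cap at pixel (261,201), slim (195,247), wide (308,255), jar (253,226). I lift the square bottle first, gripping above its shoulder.

Call:
jog_arm:
  targets:
    - [[-0.5,0.13,1.0],[0,0,0],100]
    - [[-0.95,0.25,2.8],[0,0,0],100]
    - [[-0.95,0.25,4.8],[0,0,0],100]
    - [[-0.95,0.25,6.6],[0,0,0],100]
    - [[-0.95,0.25,7.4],[0,0,0],100]
    - [[-0.95,0.25,7.6],[0,0,0],100]
    - [[-0.95,0.25,7.6],[0,0,0],100]

```text
time: 3.02
tool_pos: [0.5729, -0.0113, 0.1131]
tool_rot: [0.001, -0.0, 1.0, -0.0]
contact_force: [0.4, -0.3, 0.9]
gripper_width: 0.997
grasp_force: 0.0
```

Call:
jog_arm:
  targets:
    - [[0,0,0],[0,0,0],0]
    - [[0,0,0],[0,0,0],0]
    - [[0,0,0],[0,0,0],0]
    - [[0,0,0],[0,0,0],0]
    - [[0,0,0],[0,0,0],0]
    - [[0,0,0],[0,0,0],0]

```text
time: 3.78
tool_pos: [0.5727, -0.0118, 0.1123]
tool_rot: [0.001, -0.0, 1.0, -0.0]
contact_force: [-0.1, -0.6, 4.7]
gripper_width: 0.359
grasp_force: 59.8
```

Call:
jog_arm:
  targets:
    - [[0,0,-0.6],[0,0,0],0]
    - [[0,0,-2.0],[0,0,0],0]
    - [[0,0,-3.3],[0,0,0],0]
    - [[0.3,0.6,-3.6],[0,0,0],0]
    - [[0.9,1.9,-3.6],[0,0,0],0]
    - [[1.7,3.5,-3.6],[0,0,0],0]
    - [[2.5,5.2,-3.6],[0,0,0],0]
    - [[3.3,6.9,-3.6],[0,0,0],0]

```text
time: 4.78
tool_pos: [0.4866, 0.1628, 0.1991]
tool_rot: [-0.002, -0.0, 1.0, 0.0]
contact_force: [0.3, -0.9, -2.9]
gripper_width: 0.351
grasp_force: 59.7
```

Call:
jog_arm:
  targets:
    - [[0.8,1.6,0],[0,0,0],0]
    - [[1.6,3.2,0],[0,0,0],0]
    - [[2.2,4.5,0],[0,0,0],0]
    - [[2.6,5.3,0],[0,0,0],0]
    - [[2.6,5.3,0.6],[0,0,0],0]
    - [[2.6,5.3,1.8],[0,0,0],0]
    - [[2.6,5.3,2.8],[0,0,0],0]
    - [[2.6,5.3,3.1],[0,0,0],0]

```text
time: 5.78
tool_pos: [0.4218, 0.2917, 0.1197]
tool_rot: [-0.003, 0.0, 1.0, -0.002]
contact_force: [-0.4, 0.3, -1.9]
gripper_width: 0.35
grasp_force: 59.8
```

Call:
jog_arm:
  targets:
    - [[0,0,0],[0,0,0],0]
    - [[0,0,0.2],[0,0,0],0]
    - [[0,0,0.3],[0,0,0],0]
    - [[0,0,0.3],[0,0,0],0]

```text
time: 6.28
tool_pos: [0.4244, 0.2935, 0.1166]
tool_rot: [0.0, -0.0, 1.0, 0.0]
contact_force: [0.9, 0.2, -2.6]
gripper_width: 0.349
grasp_force: 59.8
```

Call:
jog_arm:
  targets:
    - [[0,0,0.1],[0,0,0],0]
    - [[0,0,0.18],[0,0,0],0]
    - [[0,0,0.2],[0,0,0],0]
    - [[0,0,0.2],[0,0,0],0]

```text
time: 6.78
tool_pos: [0.4248, 0.2936, 0.1124]
tool_rot: [0.001, -0.0, 1.0, 0.0]
contact_force: [-1.6, -1.5, 5.5]
gripper_width: 0.353
grasp_force: 60.7
```

Call:
jog_arm:
  targets:
    - [[0,0,0],[0,0,0],100]
    - [[0,0,0],[0,0,0],100]
    - [[0,0,0],[0,0,0],100]
    - [[0,0,0],[0,0,0],100]
    - [[0,0,-0.8],[0,0,0],100]
    - [[0,0,-2.2],[0,0,0],100]
    - [[0,0,-3.3],[0,0,0],100]
    - [[-0.3,-0.4,-3.6],[0,0,0],100]

```text
time: 7.78
tool_pos: [0.4328, 0.2839, 0.2036]
tool_rot: [0.002, -0.001, 1.0, 0.001]
contact_force: [0.6, -0.4, -0.2]
gripper_width: 0.998
grasp_force: 0.0
```

Call:
jog_arm:
  targets:
    - [[-0.9,-1.1,0],[0,0,0],100]
    - [[-2.2,-2.5,0],[0,0,0],100]
    - [[-3.6,-4.1,0],[0,0,0],100]
    - [[-5.0,-5.7,0],[0,0,0],100]
    - [[-6.4,-7.3,0],[0,0,0],100]
    - [[-7.6,-8.7,0],[0,0,0],100]
    - [[-8.2,-9.5,0],[0,0,0],100]
    - [[-8.4,-9.7,0],[0,0,0],100]

```text
time: 8.78
tool_pos: [0.6418, 0.0398, 0.2001]
tool_rot: [-0.001, 0.001, 1.0, 0.0]
contact_force: [0.0, 0.6, -0.6]
gripper_width: 1.003
grasp_force: 0.0
```

Call:
jog_arm:
  targets:
    - [[0,0.06,0.7],[0,0,0],100]
    - [[0,0.06,2.2],[0,0,0],100]
    - [[0,0.06,3.7],[0,0,0],100]
    - [[0,0.06,4.5],[0,0,0],100]
    - [[0,0.06,4.6],[0,0,0],100]
    - [[0,0.06,4.6],[0,0,0],100]

```text
time: 9.52
tool_pos: [0.6425, 0.043, 0.0875]
tool_rot: [0.001, -0.0, 1.0, -0.0]
contact_force: [0.1, -0.2, 1.0]
gripper_width: 0.998
grasp_force: 0.0
```

Call:
jog_arm:
  targets:
    - [[0,0,0],[0,0,0],0]
    - [[0,0,0],[0,0,0],0]
    - [[0,0,0],[0,0,0],0]
    - [[0,0,0],[0,0,0],0]
    - [[0,0,0],[0,0,0],0]
    - [[0,0,0],[0,0,0],0]

```text
time: 10.28
tool_pos: [0.643, 0.0422, 0.0879]
tool_rot: [0.001, -0.0, 1.0, -0.0]
contact_force: [0.0, -0.9, 5.9]
gripper_width: 0.502
grasp_force: 61.3
```

Call:
jog_arm:
  targets:
    - [[0,0,-0.6],[0,0,0],0]
    - [[0,0,-2.0],[0,0,0],0]
    - [[0,0,-3.1],[0,0,0],0]
    - [[0.3,0.5,-3.4],[0,0,0],0]
    - [[0.9,1.7,-3.4],[0,0,0],0]
    - [[1.7,3.2,-3.4],[0,0,0],0]
    - [[2.5,4.7,-3.4],[0,0,0],0]
    - [[3.3,6.2,-3.4],[0,0,0],0]

```text
time: 11.28
tool_pos: [0.5567, 0.1991, 0.1694]
tool_rot: [-0.002, -0.0, 1.0, -0.0]
contact_force: [-0.1, 0.2, -2.4]
gripper_width: 0.502
grasp_force: 61.4
```

Call:
jog_arm:
  targets:
    - [[0.8,1.5,0],[0,0,0],0]
    - [[1.5,2.8,0],[0,0,0],0]
    - [[2.0,3.8,0],[0,0,0],0]
    - [[2.2,4.1,0],[0,0,0],0]
    - [[2.2,4.1,0.6],[0,0,0],0]
    - [[2.2,4.1,1.8],[0,0,0],0]
    - [[2.2,4.1,2.8],[0,0,0],0]
    - [[2.2,4.1,3.1],[0,0,0],0]

```text
time: 12.28
tool_pos: [0.5026, 0.2981, 0.0901]
tool_rot: [-0.003, 0.0, 1.0, -0.001]
contact_force: [0.1, -0.2, -3.2]
gripper_width: 0.503
grasp_force: 61.6
```

Call:
jog_arm:
  targets:
    - [[0,0,0],[0,0,0],0]
    - [[0,0,0.15],[0,0,0],0]
    - [[0,0,0.25],[0,0,0],0]
    - [[0,0,0.3],[0,0,0],0]
    - [[0,0,0.3],[0,0,0],0]
    - [[0,0,0.3],[0,0,0],0]

```text
time: 13.02
tool_pos: [0.5052, 0.3002, 0.0879]
tool_rot: [0.001, -0.0, 1.0, 0.0]
contact_force: [-0.8, -2.1, 6.0]
gripper_width: 0.505
grasp_force: 62.1
```

Call:
jog_arm:
  targets:
    - [[0,0,0],[0,0,0],100]
    - [[0,0,0],[0,0,0],100]
    - [[0,0,0],[0,0,0],100]
    - [[0,0,0],[0,0,0],100]
    - [[0,0,-0.8],[0,0,0],100]
    - [[0,0,-2.3],[0,0,0],100]
    - [[0,0,-3.8],[0,0,0],100]
    - [[0,0,-4.5],[0,0,0],100]

```text
time: 14.02
tool_pos: [0.5057, 0.3006, 0.2033]
tool_rot: [0.003, -0.0, 1.0, 0.001]
contact_force: [0.5, 1.0, -0.5]
gripper_width: 1.001
grasp_force: 0.0
```

Call:
jog_arm:
  targets:
    - [[-0.4,-1.2,0],[0,0,0],100]
    - [[-1.1,-3.4,0],[0,0,0],100]
    - [[-1.8,-5.6,0],[0,0,0],100]
    - [[-2.5,-7.8,0],[0,0,0],100]
    - [[-3.2,-10.0,0],[0,0,0],100]
    - [[-3.9,-12.2,0],[0,0,0],100]
    - [[-4.5,-14.2,0],[0,0,0],100]
    - [[-4.8,-15.2,0],[0,0,0],100]

```text
time: 15.02
tool_pos: [0.6245, -0.0824, 0.1985]
tool_rot: [-0.0, 0.001, 1.0, 0.0]
contact_force: [-0.2, -0.2, -0.1]
gripper_width: 1.0
grasp_force: 0.0
```

Call:
jog_arm:
  targets:
    - [[0,0,0],[0,0,0],100]
    - [[0,0,0],[0,0,0],100]

```text
time: 15.28
tool_pos: [0.6241, -0.0788, 0.1986]
tool_rot: [-0.0, -0.001, 1.0, 0.0]
contact_force: [-0.2, -0.0, -0.2]
gripper_width: 0.999
grasp_force: 0.0
```

Call:
jog_arm:
  targets:
    - [[-0.06,-0.08,0.7],[0,0,0],100]
    - [[-0.06,-0.08,2.2],[0,0,0],100]
    - [[-0.06,-0.08,3.4],[0,0,0],100]
    - [[-0.06,-0.08,3.75],[0,0,0],100]
    - [[-0.06,-0.08,3.75],[0,0,0],100]

```text
time: 15.9
tool_pos: [0.6254, -0.0812, 0.1043]
tool_rot: [-0.001, -0.001, 1.0, 0.0]
contact_force: [-0.4, 0.3, -0.2]
gripper_width: 1.002
grasp_force: 0.0
```

Call:
jog_arm:
  targets:
    - [[0,0,0],[0,0,0],0]
    - [[0,0,0],[0,0,0],0]
    - [[0,0,0],[0,0,0],0]
    - [[0,0,0],[0,0,0],0]
    - [[0,0,0],[0,0,0],0]
    - [[0,0,0],[0,0,0],0]

```text
time: 16.65
tool_pos: [0.6266, -0.0823, 0.1062]
tool_rot: [0.001, -0.0, 1.0, -0.0]
contact_force: [0.6, -0.4, 5.4]
gripper_width: 0.292
grasp_force: 59.4
```

Call:
jog_arm:
  targets:
    - [[0,0,-0.6],[0,0,0],0]
    - [[0,0,-2.0],[0,0,0],0]
    - [[0,0,-3.3],[0,0,0],0]
    - [[0.05,0.6,-3.6],[0,0,0],0]
    - [[0.2,2.0,-3.6],[0,0,0],0]
    - [[0.4,3.8,-3.6],[0,0,0],0]
    - [[0.6,5.6,-3.6],[0,0,0],0]
    - [[0.8,7.4,-3.6],[0,0,0],0]

```text
time: 17.65
tool_pos: [0.6041, 0.1053, 0.193]
tool_rot: [-0.002, -0.0, 1.0, 0.0]
contact_force: [0.1, 0.1, -1.2]
gripper_width: 0.296
grasp_force: 59.1
```

Call:
jog_arm:
  targets:
    - [[0.2,1.8,0],[0,0,0],0]
    - [[0.4,3.6,0],[0,0,0],0]
    - [[0.6,5.4,0],[0,0,0],0]
    - [[0.7,7.0,0],[0,0,0],0]
    - [[0.8,7.9,0],[0,0,0],0]
    - [[0.8,8.15,0.5],[0,0,0],0]
    - [[0.8,8.15,1.7],[0,0,0],0]
    - [[0.8,8.15,2.7],[0,0,0],0]

```text
time: 18.65
tool_pos: [0.5851, 0.3053, 0.125]
tool_rot: [-0.001, 0.0, 1.0, -0.001]
contact_force: [0.8, 0.1, -1.4]
gripper_width: 0.293
grasp_force: 59.1
```

Call:
jog_arm:
  targets:
    - [[0,0,0.4],[0,0,0],0]
    - [[0,0,0.5],[0,0,0],0]
    - [[0,0,0.6],[0,0,0],0]
    - [[0,0,0.7],[0,0,0],0]
    - [[0,0,0.75],[0,0,0],0]
    - [[0,0,0.75],[0,0,0],0]

```text
time: 19.4
tool_pos: [0.5858, 0.3068, 0.109]
tool_rot: [0.0, -0.0, 1.0, 0.0]
contact_force: [-0.6, -0.4, -1.2]
gripper_width: 0.292
grasp_force: 59.1
```

Call:
jog_arm:
  targets:
    - [[0,0,0.08],[0,0,0],0]
    - [[0,0,0.14],[0,0,0],0]
    - [[0,0,0.14],[0,0,0],0]

```text
time: 19.77
tool_pos: [0.5862, 0.3069, 0.1062]
tool_rot: [0.001, -0.0, 1.0, 0.0]
contact_force: [0.2, -0.3, 4.0]
gripper_width: 0.291
grasp_force: 59.5
```

Call:
jog_arm:
  targets:
    - [[0,0,0],[0,0,0],100]
    - [[0,0,0],[0,0,0],100]
    - [[0,0,0],[0,0,0],100]
    - [[0,0,0],[0,0,0],100]
    - [[0,0,-0.8],[0,0,0],100]
    - [[0,0,-2.3],[0,0,0],100]
    - [[0,0,-3.7],[0,0,0],100]
    - [[0,-0.5,-4.1],[0,0,0],100]

```text
time: 20.78
tool_pos: [0.5875, 0.295, 0.2129]
tool_rot: [0.003, -0.001, 1.0, 0.001]
contact_force: [0.8, 0.1, 0.6]
gripper_width: 0.999
grasp_force: 0.0
```

Call:
jog_arm:
  targets:
    - [[0,-1.5,0],[0,0,0],100]
    - [[0,-3.7,0],[0,0,0],100]
    - [[0,-5.9,0],[0,0,0],100]
    - [[0,-8.1,0],[0,0,0],100]
    - [[0,-10.2,0],[0,0,0],100]
    - [[0,-11.8,0],[0,0,0],100]
    - [[0,-12.6,0],[0,0,0],100]
    - [[0,-12.6,0],[0,0,0],100]

```text
time: 21.78
tool_pos: [0.5856, -0.0215, 0.2074]
tool_rot: [-0.0, 0.001, 1.0, 0.0]
contact_force: [-0.5, 0.8, 0.4]
gripper_width: 1.005
grasp_force: 0.0
```

Run:
```python
from h import *
st=state(); print(st['tool_pos'],st['tool_rot']); i,d=grab_frame('wrist'); c=cam('wrist',st); P=cloud(c,d)
wtop('jar',c,P,d,(.631,-.02),.046); wtop('mini',c,P,d,(.54,-.083),.037)
cv2.imwrite('pics/w2.png',i[...,::-1])
it,dt=grab_frame('top'); c=cam('top'); P=cloud(c,dt)
for a in [('square',(.425,.2935),.134),('wide',(.505,.3),.109),('slim',(.586,.307),.126)]: wtop(a[0],c,P,dt,a[1],a[2])
```

```text
[ 0.58555514 -0.02153209  0.20741232] [-3.26232557e-04  8.29063670e-04  9.99999562e-01  2.85633261e-04]
jar px 256 224 encl [ 0.6321 -0.0203  0.046 ] cen [ 0.6319 -0.0203  0.046 ] cloud [ 0.6316 -0.0203  0.0472] d 0.053
mini px 188 130 encl [ 0.5414 -0.0834  0.037 ] cen [ 0.5414 -0.0833  0.037 ] cloud [ 0.5414 -0.0832  0.0377] d 0.0383
square px 98 253 encl [0.4242 0.2916 0.134 ] cen [0.4246 0.2919 0.134 ] cloud [0.4248 0.2923 0.1326] d 0.0352
wide px 99 214 encl [0.5058 0.2977 0.109 ] cen [0.5053 0.2979 0.109 ] cloud [0.5056 0.2983 0.1077] d 0.0474
slim px 92 174 encl [0.5842 0.305  0.126 ] cen [0.585  0.3057 0.126 ] cloud [0.5854 0.3062 0.1243] d 0.0294
```

View pics/w2.png

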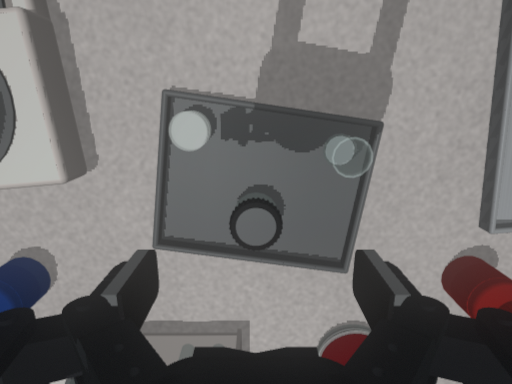

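The picture shows the jar lid free at pixel (256,224), and the mini dishes (188,130) and beaker (350,157) haven't moved. The three bottles stand in the steel tray at their intended heights.

Call:
jog_arm:
  targets:
    - [[-0.9,0.02,0.3],[0,0,0],100]
    - [[-1.86,0.04,1.8],[0,0,0],100]
    - [[-1.86,0.04,3.6],[0,0,0],100]
    - [[-1.86,0.04,5.4],[0,0,0],100]
    - [[-1.86,0.04,6.8],[0,0,0],100]
    - [[-1.86,0.04,7.3],[0,0,0],100]
    - [[-1.86,0.04,7.4],[0,0,0],100]
    - [[-1.86,0.04,7.4],[0,0,0],100]

```text
time: 22.88
tool_pos: [0.6337, -0.0195, 0.0246]
tool_rot: [0.001, -0.0, 1.0, -0.0]
contact_force: [0.0, 1.1, 0.7]
gripper_width: 1.002
grasp_force: 0.0
```

Call:
jog_arm:
  targets:
    - [[0,0,0],[0,0,0],0]
    - [[0,0,0],[0,0,0],0]
    - [[0,0,0],[0,0,0],0]
    - [[0,0,0],[0,0,0],0]
    - [[0,0,0],[0,0,0],0]
    - [[0,0,0],[0,0,0],0]

```text
time: 23.62
tool_pos: [0.6337, -0.02, 0.0246]
tool_rot: [0.001, -0.0, 1.0, -0.0]
contact_force: [-0.0, -0.3, 6.0]
gripper_width: 0.587
grasp_force: 62.8
```

Call:
jog_arm:
  targets:
    - [[0,0,-0.7],[0,0,0],0]
    - [[0,0,-2.2],[0,0,0],0]
    - [[0,0,-3.9],[0,0,0],0]
    - [[0.1,-0.4,-4.6],[0,0,0],0]
    - [[0.6,-1.5,-4.6],[0,0,0],0]
    - [[1.3,-3.1,-4.6],[0,0,0],0]
    - [[2.0,-4.7,-4.6],[0,0,0],0]
    - [[2.7,-6.3,-4.6],[0,0,0],0]

```text
time: 24.62
tool_pos: [0.5632, -0.1786, 0.1366]
tool_rot: [-0.001, -0.0, 1.0, 0.0]
contact_force: [0.2, 0.3, -0.5]
gripper_width: 0.585
grasp_force: 62.4
```

Call:
jog_arm:
  targets:
    - [[0.7,-1.6,0],[0,0,0],0]
    - [[1.3,-3.1,0],[0,0,0],0]
    - [[1.8,-4.2,0],[0,0,0],0]
    - [[2.0,-4.8,0],[0,0,0],0]
    - [[2.0,-4.8,0],[0,0,0],0]
    - [[2.0,-4.8,0],[0,0,0],0]

```text
time: 25.38
tool_pos: [0.5151, -0.2964, 0.1375]
tool_rot: [-0.0, -0.001, 1.0, 0.0]
contact_force: [0.1, 0.3, -1.5]
gripper_width: 0.587
grasp_force: 62.4
```

Run:
```python
from h import *
st=state(); print(st['tool_pos'],st['tool_rot']); i,d=grab_frame('wrist'); c=cam('wrist',st); P=cloud(c,d)
wtop('jarlid',c,P,d,st['tool_pos'][:2]-[.0017,0],st['tool_pos'][2]+.0214,.04)
m=((abs(P[...,2]-.068)<.006)&(d>0)&(np.hypot(P[...,0]-.515,P[...,1]+.298)<.075)).astype(np.uint8)
ct=np.vstack(cv2.findContours(m,0,1)[0])[:,0]; h=cv2.convexHull(ct)[:,0]
W=np.array([ray(c,u,v,.068)[:2] for u,v in h]); (x,y),r=cv2.minEnclosingCircle(W.astype(np.float32)); print('pan',x,y,r,m.sum(),W.min(0),W.max(0))
cv2.imwrite('pics/w3.png',i[...,::-1])
```

```text
[ 0.51513251 -0.29640264  0.13746617] [-1.77381927e-04 -5.32616122e-04  9.99999757e-01  4.13640307e-04]
jarlid px 255 270 encl [ 0.5121 -0.2957  0.1589] cen [ 0.5125 -0.2955  0.1589] cloud [ 0.5121 -0.2955  0.1601] d 0.0811
pan 0.5163262486457825 -0.2972868084907532 0.05998171120882034 14324 [ 0.45660372 -0.35675727] [ 0.5455931  -0.23764991]
```

View pics/w3.png

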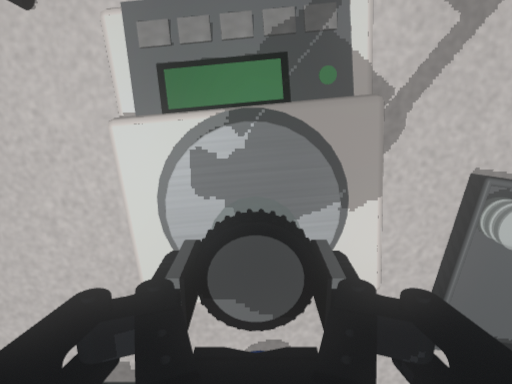

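The held jar's lid is at pixel (255,270). The pan fits a 60 mm circle centred at (0.516,-0.297), so I shift 3 mm and lower.

Call:
jog_arm:
  targets:
    - [[-0.1,-0.04,0.4],[0,0,0],0]
    - [[-0.12,-0.04,1.2],[0,0,0],0]
    - [[-0.12,-0.04,1.6],[0,0,0],0]
    - [[-0.12,-0.04,1.75],[0,0,0],0]
    - [[-0.12,-0.04,1.85],[0,0,0],0]
    - [[-0.12,-0.04,1.9],[0,0,0],0]
    - [[-0.12,-0.04,1.9],[0,0,0],0]
    - [[-0.12,-0.04,1.9],[0,0,0],0]

```text
time: 26.42
tool_pos: [0.5182, -0.2985, 0.0908]
tool_rot: [0.0, -0.0, 1.0, -0.0]
contact_force: [-0.4, 0.7, -0.2]
gripper_width: 0.583
grasp_force: 62.4
```

Call:
jog_arm:
  targets:
    - [[0,0,0.05],[0,0,0],0]
    - [[0,0,0.1],[0,0,0],0]
    - [[0,0,0.1],[0,0,0],0]
    - [[0,0,0.1],[0,0,0],0]

```text
time: 26.92
tool_pos: [0.5181, -0.2984, 0.0886]
tool_rot: [0.0, -0.0, 1.0, -0.0]
contact_force: [-3.6, 1.1, 5.5]
gripper_width: 0.585
grasp_force: 63.0
```

Call:
jog_arm:
  targets:
    - [[0,0,0],[0,0,0],100]
    - [[0,0,0],[0,0,0],100]
    - [[0,0,0],[0,0,0],100]
    - [[0,0,0],[0,0,0],100]
    - [[0,0,-0.8],[0,0,0],100]
    - [[0,0,-2.4],[0,0,0],100]
    - [[0,0,-4.1],[0,0,0],100]
    - [[0,0.4,-4.9],[0,0,0],100]

```text
time: 27.92
tool_pos: [0.5193, -0.2893, 0.2151]
tool_rot: [0.003, 0.0, 1.0, -0.002]
contact_force: [0.3, -0.6, -0.1]
gripper_width: 0.999
grasp_force: 0.0
```

Run:
```python
from h import *
st=state(); i,d=grab_frame('wrist'); c=cam('wrist',st); P=cloud(c,d)
wtop('jar',c,P,d,(.516,-.297),.110)
```

```text
jar px 244 191 encl [ 0.5172 -0.2972  0.11  ] cen [ 0.5172 -0.2972  0.11  ] cloud [ 0.517  -0.2972  0.1113] d 0.0528
```

Call:
jog_arm:
  targets:
    - [[-0.2,1.5,0],[0,0,0],100]
    - [[-0.4,3.9,0],[0,0,0],100]
    - [[-0.7,6.3,0],[0,0,0],100]
    - [[-1.0,8.7,0],[0,0,0],100]
    - [[-1.2,11.1,0],[0,0,0],100]
    - [[-1.5,13.5,0],[0,0,0],100]
    - [[-1.8,15.9,0],[0,0,0],100]
    - [[-2.0,18.0,0],[0,0,0],100]

```text
time: 28.98
tool_pos: [0.5668, 0.1642, 0.209]
tool_rot: [-0.001, -0.001, 1.0, -0.0]
contact_force: [1.0, -1.0, -0.2]
gripper_width: 1.002
grasp_force: 0.0
```

Call:
jog_arm:
  targets:
    - [[-0.2,2.0,0],[0,0,0],100]
    - [[-0.5,4.0,0],[0,0,0],100]
    - [[-0.7,5.4,0],[0,0,0],100]
    - [[-0.7,5.8,0],[0,0,0],100]
    - [[-0.7,5.8,0],[0,0,0],100]
    - [[-0.7,5.8,0],[0,0,0],100]

```text
time: 29.72
tool_pos: [0.5851, 0.3056, 0.2099]
tool_rot: [-0.0, 0.0, 1.0, -0.0]
contact_force: [-0.4, -0.1, 0.4]
gripper_width: 0.999
grasp_force: 0.0
```

Call:
jog_arm:
  targets:
    - [[-0.04,0.05,0.7],[0,0,0],100]
    - [[-0.04,0.05,2.2],[0,0,0],100]
    - [[-0.04,0.05,3.6],[0,0,0],100]
    - [[-0.04,0.05,4.1],[0,0,0],100]
    - [[-0.04,0.05,4.15],[0,0,0],100]
    - [[-0.04,0.05,4.15],[0,0,0],100]

```text
time: 30.48
tool_pos: [0.5872, 0.3082, 0.1082]
tool_rot: [0.001, -0.0, 1.0, 0.0]
contact_force: [-0.2, -0.1, -0.1]
gripper_width: 1.0
grasp_force: 0.0
```

Call:
jog_arm:
  targets:
    - [[0,0,0],[0,0,0],0]
    - [[0,0,0],[0,0,0],0]
    - [[0,0,0],[0,0,0],0]
    - [[0,0,0],[0,0,0],0]
    - [[0,0,0],[0,0,0],0]
    - [[0,0,0],[0,0,0],0]

```text
time: 31.22
tool_pos: [0.5867, 0.3081, 0.1072]
tool_rot: [0.001, -0.0, 1.0, 0.0]
contact_force: [0.5, -0.8, 4.0]
gripper_width: 0.29
grasp_force: 59.1
```

Call:
jog_arm:
  targets:
    - [[0,0,-0.6],[0,0,0],0]
    - [[0,0,-2.0],[0,0,0],0]
    - [[0,0,-3.3],[0,0,0],0]
    - [[-0.05,-0.6,-3.6],[0,0,0],0]
    - [[-0.2,-2.0,-3.6],[0,0,0],0]
    - [[-0.4,-3.8,-3.6],[0,0,0],0]
    - [[-0.6,-5.6,-3.6],[0,0,0],0]
    - [[-0.8,-7.4,-3.6],[0,0,0],0]

```text
time: 32.22
tool_pos: [0.6052, 0.1207, 0.1948]
tool_rot: [-0.001, -0.0, 1.0, -0.0]
contact_force: [0.1, 0.9, -1.0]
gripper_width: 0.3
grasp_force: 59.1
```

Call:
jog_arm:
  targets:
    - [[-0.2,-1.8,0],[0,0,0],0]
    - [[-0.4,-3.6,0],[0,0,0],0]
    - [[-0.6,-5.4,0],[0,0,0],0]
    - [[-0.75,-7.0,0],[0,0,0],0]
    - [[-0.8,-7.9,0],[0,0,0],0]
    - [[-0.8,-8.15,0.3],[0,0,0],0]
    - [[-0.8,-8.15,1.5],[0,0,0],0]
    - [[-0.8,-8.15,2.5],[0,0,0],0]

```text
time: 33.22
tool_pos: [0.6256, -0.0794, 0.1322]
tool_rot: [-0.001, -0.001, 1.0, 0.001]
contact_force: [0.2, 0.8, -1.8]
gripper_width: 0.289
grasp_force: 59.1
```

Call:
jog_arm:
  targets:
    - [[0,0,0.4],[0,0,0],0]
    - [[0,0,0.5],[0,0,0],0]
    - [[0,0,0.5],[0,0,0],0]
    - [[0,0,0.5],[0,0,0],0]

```text
time: 33.72
tool_pos: [0.6272, -0.0808, 0.123]
tool_rot: [0.001, -0.0, 1.0, -0.0]
contact_force: [-0.2, 0.4, -1.2]
gripper_width: 0.287
grasp_force: 59.1
```

Call:
jog_arm:
  targets:
    - [[0,0,0.25],[0,0,0],0]
    - [[0,0,0.45],[0,0,0],0]
    - [[0,0,0.55],[0,0,0],0]
    - [[0,0,0.62],[0,0,0],0]
    - [[0,0,0.66],[0,0,0],0]
    - [[0,0,0.66],[0,0,0],0]

```text
time: 34.48
tool_pos: [0.6274, -0.0809, 0.1073]
tool_rot: [0.001, -0.0, 1.0, -0.0]
contact_force: [-2.3, 1.1, 7.1]
gripper_width: 0.294
grasp_force: 59.9
```

Call:
jog_arm:
  targets:
    - [[0,0,0],[0,0,0],100]
    - [[0,0,0],[0,0,0],100]
    - [[0,0,0],[0,0,0],100]
    - [[0,0,0],[0,0,0],100]
    - [[0,0,-0.8],[0,0,0],100]
    - [[0,0,-2.3],[0,0,0],100]
    - [[0,0,-3.7],[0,0,0],100]
    - [[0,0,-4.1],[0,0,0],100]

```text
time: 35.48
tool_pos: [0.6283, -0.0812, 0.2125]
tool_rot: [0.004, -0.0, 1.0, -0.001]
contact_force: [-0.4, 1.1, 0.3]
gripper_width: 0.999
grasp_force: 0.0
```

Call:
jog_arm:
  targets:
    - [[0.4,1.3,0],[0,0,0],100]
    - [[1.1,3.5,0],[0,0,0],100]
    - [[1.9,5.8,0],[0,0,0],100]
    - [[2.6,8.1,0],[0,0,0],100]
    - [[3.3,10.4,0],[0,0,0],100]
    - [[4.1,12.7,0],[0,0,0],100]
    - [[4.7,14.6,0],[0,0,0],100]
    - [[4.9,15.25,0],[0,0,0],100]

```text
time: 36.48
tool_pos: [0.5022, 0.3025, 0.2069]
tool_rot: [-0.001, -0.002, 1.0, -0.0]
contact_force: [-0.2, -0.3, -1.9]
gripper_width: 1.0
grasp_force: 0.0
```

Call:
jog_arm:
  targets:
    - [[0,0,0.3],[0,0,0],100]
    - [[0,0,1.6],[0,0,0],100]
    - [[0,0,2.4],[0,0,0],100]
    - [[0,0,2.4],[0,0,0],100]

```text
time: 36.98
tool_pos: [0.5027, 0.2987, 0.1446]
tool_rot: [-0.002, 0.001, 1.0, -0.001]
contact_force: [-0.6, 0.7, 0.5]
gripper_width: 1.0
grasp_force: 0.0
```

Call:
jog_arm:
  targets:
    - [[-0.08,0.04,0.6],[0,0,0],100]
    - [[-0.08,0.04,1.6],[0,0,0],100]
    - [[-0.08,0.04,2.2],[0,0,0],100]
    - [[-0.08,0.04,2.25],[0,0,0],100]
    - [[-0.08,0.04,2.25],[0,0,0],100]

```text
time: 37.6
tool_pos: [0.5063, 0.3017, 0.092]
tool_rot: [0.001, -0.0, 1.0, 0.0]
contact_force: [-0.1, -0.2, 0.2]
gripper_width: 0.998
grasp_force: 0.0
```

Call:
jog_arm:
  targets:
    - [[0,0,0],[0,0,0],0]
    - [[0,0,0],[0,0,0],0]
    - [[0,0,0],[0,0,0],0]
    - [[0,0,0],[0,0,0],0]
    - [[0,0,0],[0,0,0],0]
    - [[0,0,0],[0,0,0],0]

```text
time: 38.35
tool_pos: [0.5065, 0.3016, 0.0925]
tool_rot: [0.001, -0.0, 1.0, 0.0]
contact_force: [-0.9, -1.1, 5.3]
gripper_width: 0.503
grasp_force: 61.0
```

Call:
jog_arm:
  targets:
    - [[0,0,-0.6],[0,0,0],0]
    - [[0,0,-2.0],[0,0,0],0]
    - [[0,0,-3.1],[0,0,0],0]
    - [[-0.3,-0.5,-3.4],[0,0,0],0]
    - [[-0.9,-1.7,-3.4],[0,0,0],0]
    - [[-1.7,-3.2,-3.4],[0,0,0],0]
    - [[-2.5,-4.7,-3.4],[0,0,0],0]
    - [[-3.3,-6.2,-3.4],[0,0,0],0]

```text
time: 39.35
tool_pos: [0.5881, 0.1443, 0.1745]
tool_rot: [-0.001, 0.0, 1.0, -0.0]
contact_force: [-0.5, 0.0, -2.2]
gripper_width: 0.504
grasp_force: 61.4
```

Call:
jog_arm:
  targets:
    - [[-0.8,-1.5,0],[0,0,0],0]
    - [[-1.5,-2.8,0],[0,0,0],0]
    - [[-2.0,-3.8,0],[0,0,0],0]
    - [[-2.2,-4.18,0],[0,0,0],0]
    - [[-2.2,-4.18,0.4],[0,0,0],0]
    - [[-2.2,-4.18,1.6],[0,0,0],0]
    - [[-2.2,-4.18,2.7],[0,0,0],0]
    - [[-2.2,-4.18,2.8],[0,0,0],0]

```text
time: 40.35
tool_pos: [0.6402, 0.0433, 0.1022]
tool_rot: [-0.004, -0.001, 1.0, 0.0]
contact_force: [0.5, 0.2, -2.8]
gripper_width: 0.501
grasp_force: 61.4
```

Call:
jog_arm:
  targets:
    - [[0,0,0],[0,0,0],0]
    - [[0,0,0],[0,0,0],0]

```text
time: 40.6
tool_pos: [0.6444, 0.0423, 0.1081]
tool_rot: [0.001, -0.0, 1.0, -0.0]
contact_force: [1.0, 0.2, -1.7]
gripper_width: 0.505
grasp_force: 61.4
```

Call:
jog_arm:
  targets:
    - [[0,0,0.25],[0,0,0],0]
    - [[0,0,0.42],[0,0,0],0]
    - [[0,0,0.52],[0,0,0],0]
    - [[0,0,0.58],[0,0,0],0]
    - [[0,0,0.63],[0,0,0],0]
    - [[0,0,0.63],[0,0,0],0]

```text
time: 41.35
tool_pos: [0.6444, 0.0419, 0.0926]
tool_rot: [0.001, -0.0, 1.0, -0.0]
contact_force: [-1.4, -0.6, 5.4]
gripper_width: 0.499
grasp_force: 62.3
```

Call:
jog_arm:
  targets:
    - [[0,0,0],[0,0,0],100]
    - [[0,0,0],[0,0,0],100]
    - [[0,0,0],[0,0,0],100]
    - [[0,0,0],[0,0,0],100]
    - [[0,0,-0.8],[0,0,0],100]
    - [[0,0,-2.3],[0,0,0],100]
    - [[0,0,-3.9],[0,0,0],100]
    - [[0,0,-4.7],[0,0,0],100]

```text
time: 42.35
tool_pos: [0.6449, 0.042, 0.2128]
tool_rot: [0.003, -0.0, 1.0, -0.0]
contact_force: [0.4, -0.3, 0.2]
gripper_width: 0.999
grasp_force: 0.0
```

Call:
jog_arm:
  targets:
    - [[0.9,1.0,0],[0,0,0],100]
    - [[2.3,2.6,0],[0,0,0],100]
    - [[3.8,4.3,0],[0,0,0],100]
    - [[5.2,6.0,0],[0,0,0],100]
    - [[6.7,7.7,0],[0,0,0],100]
    - [[7.9,9.1,0],[0,0,0],100]
    - [[8.6,9.9,0],[0,0,0],100]
    - [[8.78,10.07,0],[0,0,0],100]

```text
time: 43.35
tool_pos: [0.4226, 0.2946, 0.2081]
tool_rot: [-0.0, -0.001, 1.0, -0.0]
contact_force: [-0.4, -0.4, 0.2]
gripper_width: 1.0
grasp_force: 0.0
```

Call:
jog_arm:
  targets:
    - [[0,0,0.3],[0,0,0],100]
    - [[0,0,1.3],[0,0,0],100]
    - [[0,0,1.5],[0,0,0],100]
    - [[0,0,1.5],[0,0,0],100]

```text
time: 43.85
tool_pos: [0.424, 0.293, 0.17]
tool_rot: [-0.001, 0.0, 1.0, -0.0]
contact_force: [0.3, 0.4, 0.4]
gripper_width: 0.999
grasp_force: 0.0
```

Call:
jog_arm:
  targets:
    - [[0,0,0.6],[0,0,0],100]
    - [[0,0,1.6],[0,0,0],100]
    - [[0,0,2.2],[0,0,0],100]
    - [[0,0,2.3],[0,0,0],100]
    - [[0,0,2.3],[0,0,0],100]

```text
time: 44.48
tool_pos: [0.4241, 0.2938, 0.1135]
tool_rot: [0.0, -0.0, 1.0, 0.0]
contact_force: [0.2, -0.3, 0.4]
gripper_width: 1.004
grasp_force: 0.0
```

Call:
jog_arm:
  targets:
    - [[0,0,0],[0,0,0],0]
    - [[0,0,0],[0,0,0],0]
    - [[0,0,0],[0,0,0],0]
    - [[0,0,0],[0,0,0],0]
    - [[0,0,0],[0,0,0],0]
    - [[0,0,0],[0,0,0],0]

```text
time: 45.22
tool_pos: [0.4243, 0.2939, 0.1138]
tool_rot: [0.001, -0.0, 1.0, 0.0]
contact_force: [0.0, -1.0, 5.0]
gripper_width: 0.349
grasp_force: 59.8
```

Call:
jog_arm:
  targets:
    - [[0,0,-0.6],[0,0,0],0]
    - [[0,0,-2.0],[0,0,0],0]
    - [[0,0,-3.3],[0,0,0],0]
    - [[-0.3,-0.6,-3.6],[0,0,0],0]
    - [[-0.9,-1.9,-3.6],[0,0,0],0]
    - [[-1.7,-3.5,-3.6],[0,0,0],0]
    - [[-2.5,-5.2,-3.6],[0,0,0],0]
    - [[-3.3,-6.9,-3.6],[0,0,0],0]

```text
time: 46.22
tool_pos: [0.5058, 0.1188, 0.2011]
tool_rot: [-0.002, 0.0, 1.0, -0.0]
contact_force: [0.8, 0.3, -3.0]
gripper_width: 0.347
grasp_force: 59.7
```

Call:
jog_arm:
  targets:
    - [[-0.8,-1.6,0],[0,0,0],0]
    - [[-1.6,-3.2,0],[0,0,0],0]
    - [[-2.3,-4.6,0],[0,0,0],0]
    - [[-2.62,-5.3,0],[0,0,0],0]
    - [[-2.62,-5.32,0.3],[0,0,0],0]
    - [[-2.62,-5.32,1.5],[0,0,0],0]
    - [[-2.62,-5.32,2.6],[0,0,0],0]
    - [[-2.62,-5.32,2.9],[0,0,0],0]

```text
time: 47.22
tool_pos: [0.5692, -0.0102, 0.1272]
tool_rot: [-0.003, -0.001, 1.0, 0.001]
contact_force: [-1.1, 0.4, -1.5]
gripper_width: 0.349
grasp_force: 59.8
```

Call:
jog_arm:
  targets:
    - [[0,0,0],[0,0,0],0]
    - [[0,0,0],[0,0,0],0]

```text
time: 47.48
tool_pos: [0.5727, -0.0115, 0.1321]
tool_rot: [0.001, -0.0, 1.0, -0.0]
contact_force: [-0.2, -0.5, -1.4]
gripper_width: 0.349
grasp_force: 59.8
```

Over the spot; lower by 18 mm.

Call:
jog_arm:
  targets:
    - [[0,0,0.25],[0,0,0],0]
    - [[0,0,0.45],[0,0,0],0]
    - [[0,0,0.58],[0,0,0],0]
    - [[0,0,0.66],[0,0,0],0]
    - [[0,0,0.72],[0,0,0],0]
    - [[0,0,0.74],[0,0,0],0]
    - [[0,0,0.74],[0,0,0],0]

```text
time: 48.35
tool_pos: [0.5728, -0.0119, 0.114]
tool_rot: [0.001, -0.0, 1.0, -0.0]
contact_force: [-2.4, -0.0, 4.9]
gripper_width: 0.351
grasp_force: 60.7
```

Call:
jog_arm:
  targets:
    - [[0,0,0],[0,0,0],100]
    - [[0,0,0],[0,0,0],100]
    - [[0,0,0],[0,0,0],100]
    - [[0,0,0],[0,0,0],100]
    - [[0,0,-0.8],[0,0,0],100]
    - [[0,0,-2.4],[0,0,0],100]
    - [[0,0,-4.2],[0,0,0],100]
    - [[0.2,0,-5.6],[0,0,0],100]

```text
time: 49.35
tool_pos: [0.5676, -0.0118, 0.2562]
tool_rot: [0.002, -0.0, 1.0, -0.0]
contact_force: [0.9, -0.5, -0.2]
gripper_width: 0.998
grasp_force: 0.0
```

Call:
jog_arm:
  targets:
    - [[0.4,-0.1,-1.2],[0,0,0],100]
    - [[0.8,-0.25,-1.9],[0,0,0],100]
    - [[0.8,-0.25,-1.9],[0,0,0],100]
    - [[0.8,-0.25,-1.9],[0,0,0],100]

```text
time: 49.85
tool_pos: [0.5464, -0.018, 0.2982]
tool_rot: [-0.001, -0.0, 1.0, 0.0]
contact_force: [0.7, 0.0, -0.6]
gripper_width: 0.996
grasp_force: 0.0
```

Run:
```python
from h import *
st=state(); print(st['tool_pos'],st['tool_rot']); i,d=grab_frame('wrist'); c=cam('wrist',st); P=cloud(c,d)
for a in [('wide',(.6414,.042),.109),('square',(.5712,-.0118),.134),('slim',(.625,-.0812),.126),('mini',(.5394,-.0836),.037),('beaker',(.562,.0665),.054)]: wtop(a[0],c,P,d,a[1],a[2])
i,d=grab_frame('top'); c=cam('top'); P=cloud(c,d)
wtop('dish',c,P,d,(.3508,.1183),.06,.06); wtop('jar',c,P,d,(.516,-.297),.11)
i,d=grab_frame('scene'); cv2.imwrite('pics/end.png',cv2.resize(i[...,::-1],(800,600)))
```

```text
[ 0.54639854 -0.01798006  0.29816833] [-9.53444502e-04 -9.02608909e-05  9.99999523e-01  1.89893653e-04]
wide px 306 259 encl [0.6447 0.0399 0.109 ] cen [0.6448 0.0403 0.109 ] cloud [0.6445 0.0401 0.1098] d 0.0459
square px 261 205 encl [ 0.5741 -0.0114  0.134 ] cen [ 0.5743 -0.0115  0.134 ] cloud [ 0.5742 -0.0115  0.1346] d 0.0334
slim px 195 251 encl [ 0.6274 -0.0804  0.126 ] cen [ 0.6278 -0.0804  0.126 ] cloud [ 0.6276 -0.0803  0.1263] d 0.0289
mini px 201 156 encl [ 0.5412 -0.0834  0.037 ] cen [ 0.5413 -0.0832  0.037 ] cloud [ 0.5413 -0.0831  0.0377] d 0.0376
beaker px 325 177 encl [0.5638 0.0673 0.054 ] cen [0.5655 0.0691 0.054 ] cloud [0.5657 0.0692 0.0533] d 0.0381
dish px 182 284 encl [0.3571 0.1442 0.06  ] cen [0.3591 0.1511 0.06  ] cloud [0.3592 0.1513 0.0587] d 0.073
jar px 391 186 encl [ 0.5163 -0.2959  0.11  ] cen [ 0.5166 -0.2958  0.11  ] cloud [ 0.5169 -0.2962  0.1086] d 0.054
```

View pics/end.png

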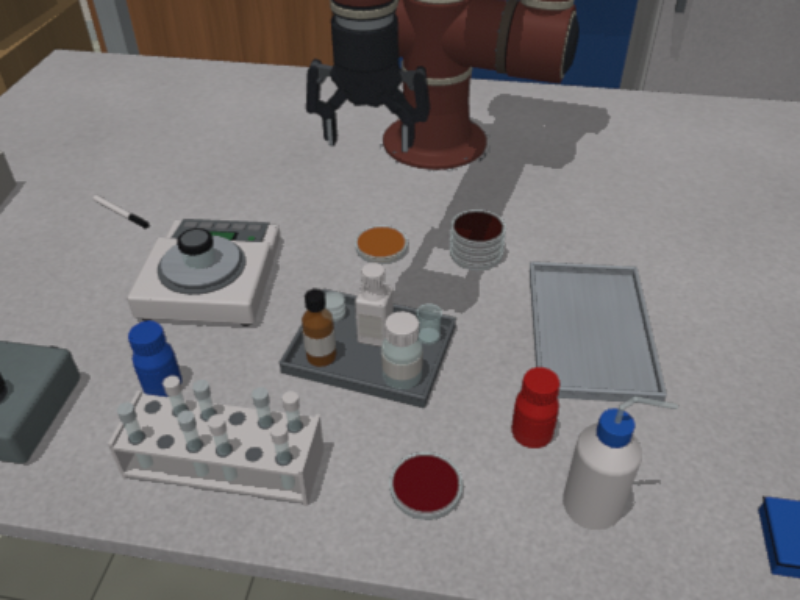

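The end view shows all three bottles upright in the grey tray, each within about 2.5 mm of its start. The jar stands mid-pan at (196,243), and the dishes and beaker are where they were. In this frame the arm partly hides the dish stack from the top camera, but the scene view shows it in place at (478,240). Handing in.

```bash
python3 -c "
from plant import *
print(job_done())"
```

```text
the job is handed in; nothing more can be done
None
```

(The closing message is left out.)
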